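# Clear the tea things off the hob and lay tea on the worktop

## Robot

A 6-joint arm with a two-finger parallel gripper is mounted at the origin on a cart in front of the work surface, level with it; the furniture and walls round the work are solid. World frame = base frame: x ahead of the robot, y to its left, z up, the work surface at z = 0. Lengths are in mm, angles in rad, forces in N, time in s.
With the tool pointing down it reaches from about 275 to 975 mm from the base axis. Payload 8.4 kg.
Tool frame: the origin (TCP) lies at the very end of the fingers, on their centre line; the grasp point (between the pads) lies 19 mm behind it; z points along the fingers, y is the line along which they close (so a half turn about z gives the same grasp; the last joint's range is limited). The gripper opens to 92 mm and grips with 3 to 60 N. Pads are 20 mm wide; open, the fingers measure 128 mm over their backs; the gripper's body (75 mm by 189 mm) begins 69 mm behind the grasp point.
Start: joints at [1.238, 0.353, 1.633, -0, 1.155, -0.002], TCP at [202.998, 591.117, 214.583] pointing down, gripper open.
Joint ranges: [-2.63, 2.63], [-0.92, 2.1], [0.06, 2.66], [-1.3, 4.44], [0, 2.69], [-3.02, 3.02]. Speed limits (rad/s): [2.22, 2.22, 2.79, 3.14, 3.14, 3.14].

## Interface

Orientations are given as a rotation vector (axis times angle).
In Python, from plant import manip gives the robot as it stands.
- The arm moves only by the tool jog_arm, never from a script. Its arguments are lists of equal length, an entry for each row: "gripper": the opening, from 0 (shut) to 1 (fully open); "offset": the shift along the tool's x, y, z in mm, a list of three; "yaw": the turn about the tool's z in rad. In form: {"gripper": [gripper, ...], "offset": [[x, y, z], ...], "yaw": [yaw, ...]}. A call has 1 to 12 rows; each row shifts and turns the commanded pose from where the row before left it, along the tool's axes as they then stand; what a row does not reach is not made up. A row lasts 1/10 s, in which the tool goes at most 50 mm and 8.59 degrees, less where a joint would pass 70% of its speed; a pose out of reach is approached as far as the arm can. A call is refused whole if a number of a shift passes 50 or a number of a turn 0.15, either way. A call with a gripper value outside its range is refused whole. The fingers move at their own pace and stop on an object; "force" is the grip in N (left out, the last holds). Time passes only in rows, so rows that do not move let the fingers close. It gives the time, the measured TCP pose, the force, the opening and the grip force at its end, in the units of the state.
- manip.observe(): the state, without advancing time (a new reading comes with each control period).
- manip.grab_frame(name): name is "scene" or "side" or "wrist"; returns a dict with "image" (420x560x3 uint8, blue, green, red), "depth" (420x560 float32, mm along the optical axis (not along the pixel's ray), 0 where there is no reading), "vfov" (degrees; the focal length in pixels is half the picture's height over the tangent of half this angle, whatever the lens; pixels are square), "cx", "cy" (the principal point, pixels), "dist_coeffs" ([k1, k2, p1, p2, k3] as OpenCV has them; the pictures are not rectified), "position" and "attitude" of the camera in the world; the wrist camera has in their place "hand_eye" (4x4, takes a point from camera to tool coordinates, whose origin is the TCP and whose axes are the flange's). Camera axes: x right, y up, looking along -z (the intrinsics and any distortion apply to the point x, -y, -z); pixel columns grow to the right and rows downward; lengths in mm; the calibration is good to about 2 mm. A picture is of the moment at which its call begins: read the wrist's pose just before it.
- manip.hand_in(): hands the job in; it is judged then, once.
The state is a dict: "time": time; "joints": joint angles; "joint_vel": joint speeds; "joint_torque": joint torques, N m; "ee_pos": TCP position; "tool_rot": TCP orientation; "force": force on the tool from outside, world axes, zero at the start; "torque": the same for the moment, N m; "width": finger opening in mm; "grasp_force": force on a finger pad.
Only numpy, scipy, OpenCV 4.12 (cv2) and the standard library are available. Lean on these libraries where they do the work, as an engineer would, in place of code of your own. Each camera call takes 0.05 s, during which the arm holds its last target. There are 200 camera calls.

## Task

Clear the tea things off the cold hob and lay tea on the worktop: put the tea light in the well of the warmer, lay the grate on the warmer over it with its feet inside the top ring, and stand the teapot in the middle of the grate. Stand the beaker in the middle of the coaster left of the warmer and the milk jug in the middle of the coaster right of it, left and right as the robot faces the worktop. Knock nothing over, and leave the warmer, the teaspoon and the matchbox where they are.

Things in the scene. Friction and masses are not known exactly. Their poses are not given: they have to be found in the camera images.
- tea_light_center (a point): tea light in a thin round aluminium cup, 38 mm across, 15 mm tall, upright; point at its centre, 7.5 mm above its underside
- grate_center (a point): bright steel grate, 250 g: flat ring (148 mm outside, 122 inside) with three bars along its x axis, on four feet. Point in the middle of the centre bar, 12 mm above the feet's undersides. Bars 9 mm wide, level with the ring, top and bottom 4 mm above and below the point; 27 mm gaps beside the centre bar. Feet 8 mm high at x +-38, y +-36 mm: 7 mm play inside the warmer's top ring, at any yaw
- teapot_grip (a point): white round teapot, about 0.45 kg, 120 mm across, with a hoop handle over its fixed lid. Point in the middle of the hoop's level wooden grip, 13.5 mm thick and 60 mm long along x, on the pot's axis, 150 mm above its underside (88 mm across). The lid knob ends 39 mm below the point. The spout points along +x and ends 87 mm from the axis, 85 mm above the underside
- beaker_center (a point): white handleless tea beaker, 60 mm across over most of its height, foot 46 mm across, 66 mm tall, open at the top; point on its axis at half height, 33 mm above its underside
- milk_jug_center (a point): white milk jug, about 61 mm across (58 to 62 mm), 82 mm tall, open at the top, with a small pouring lip towards +x and a loop handle towards -x that reaches 59 mm from the axis; point on its axis at half height, 41 mm above its underside
- warmer: dark steel tea-light warmer, round, 144 mm across, 55 mm tall, about 0.95 kg, standing loose on the worktop: base plate, six columns, top ring 128 mm inside diameter. Origin in the centre of its underside. In the middle of the base plate (top face 8 mm above the origin) is the well for the tea light: a round rim 50 mm inside diameter, 5.5 mm high
- coaster_1: round grey felt coaster, 92 mm across, 4 mm thick, fixed flat on the worktop (5 mm lower than the hob glass) beside the warmer; origin in the centre of its underside. There are two alike, one to the left and one to the right of the warmer; which of them is which varies
- coaster_2: the other coaster, exactly like coaster_1; origin in the centre of its underside
- teaspoon: bystander: steel teaspoon, 132 x 28 x 11 mm, lying along its x axis on the worktop in front of the warmer; origin in the centre of its underside
- matchbox: bystander: matchbox, 36 x 54 x 15 mm (x, y, z), lying behind the left coaster; origin in the centre of its underside

How it is judged:
By the outcome, as a careful person would: the job done as asked, in the order asked, and still so for the second after the job is handed in, with the robot touching nothing.
It also fails if it takes over 138 s, if anything falls off the work surface, if the arm or the gripper's body presses on something with over 40 N, if the wrist force passes 120 N, or if a joint passes its speed limit or range.

## Working session

There is one attempt and no reset: what is moved stays moved. The work goes in short steps, Python scripts to look and compute and a tool call to move; the robot and the scene stay as the last step left them, time stands still between calls to the robot, and variables do not carry over. Pictures are saved under pics/ and viewed, at most 14 in all, crops included, and the job is handed in when it is done.

Besides the shell and the picture viewer there is one more tool, called after "Request:" as a command line: name --pt "numbers of a row" for each row, then --argument value for the rest. jog_arm: Moves the arm, as the interface text tells. Its arguments: {"type":"object","properties":{"gripper":{"type":"array"},"offset":{"type":"array"},"yaw":{"type":"array"},"force":{"type":"number"}},"required":["gripper","offset","yaw"]}

```bash
ls; mkdir -p pics; cat > h.py <<'E'
import numpy as np, cv2
from scipy.spatial.transform import Rotation as R
from plant import manip
def grab(n):
    s=manip.observe(); f=manip.grab_frame(n); f['s']=s
    im=f['image']; h=im.shape[0]
    fl=h/2/np.tan(np.radians(f['vfov'])/2)
    f['K']=np.array([[fl,0,f['cx']],[0,fl,f['cy']],[0,0,1]])
    if n=='wrist':
        T=np.eye(4);T[:3,:3]=R.from_rotvec(s['tool_rot']).as_matrix();T[:3,3]=s['ee_pos']
        M=T@np.array(f['hand_eye'])
    else:
        M=np.eye(4);a=np.array(f['attitude'],float)
        M[:3,:3]=a if a.shape==(3,3) else R.from_rotvec(a).as_matrix();M[:3,3]=f['position']
    f['M']=M
    return f
def cloud(f):
    d=f['depth'];h,w=d.shape
    u,v=np.meshgrid(np.arange(w),np.arange(h))
    p=cv2.undistortPoints(np.stack([u,v],-1).reshape(-1,1,2).astype(np.float64),f['K'],np.array(f['dist_coeffs'],float)).reshape(h,w,2)
    P=np.stack([p[...,0]*d,-p[...,1]*d,-d],-1)
    W=P@f['M'][:3,:3].T+f['M'][:3,3]
    W[d==0]=np.nan
    return W
def plane(f,uv,z):
    p=cv2.undistortPoints(np.array(uv,float).reshape(-1,1,2),f['K'],np.array(f['dist_coeffs'],float)).reshape(-1,2)
    r=np.c_[p[:,0],-p[:,1],-np.ones(len(p))]@f['M'][:3,:3].T
    o=f['M'][:3,3]
    return o+r*((z-o[2])/r[:,2])[:,None]
E
python3 - <<'E'
from h import *
import pickle
s=manip.observe();print(s)
for n in ['scene','side','wrist']:
    f=grab(n);cv2.imwrite(f'pics/{n}0.png',f['image']);pickle.dump(f,open(f'{n}0.pkl','wb'))
    print(n,f['M'].round(3).tolist(),f['vfov'],f['dist_coeffs'])
E
```

```text
pics
{'time': 0.0, 'joints': array([ 1.23759709e+00,  3.53650942e-01,  1.63410337e+00,  1.60017053e-06,
        1.15520266e+00, -2.38184465e-03]), 'joint_vel': array([-0.00154622, -0.00073856,  0.00108238, -0.00247144, -0.00047496,
        0.00099286]), 'joint_torque': array([-1.88259750e-03, -5.93849444e+01, -3.34215331e+01,  6.94112806e-02,
        2.35071767e-02, -1.47322385e-04]), 'ee_pos': array([202.84134909, 590.65936312, 213.87511607]), 'tool_rot': array([-5.17243529e-01, -3.09848648e+00,  2.11242852e-03]), 'force': array([-0.61984814,  0.081797  , -0.25357909]), 'torque': array([-0.00375816, -0.0459442 , -0.03004463]), 'grasp_force': 0.0, 'width': 91.69433418618212}
scene [[0.768, 0.313, -0.558, -106.707], [-0.64, 0.402, -0.655, -764.705], [0.019, 0.86, 0.509, 677.303], [0.0, 0.0, 0.0, 1.0]] 53.76689988646728 [-0.05198611  0.          0.          0.          0.        ]
side [[0.962, 0.111, -0.251, 159.568], [-0.275, 0.387, -0.88, -1399.842], [-0.0, 0.916, 0.402, 727.901], [0.0, 0.0, 0.0, 1.0]] 48.13081949665917 [-0.04477659  0.          0.          0.          0.        ]
wrist [[0.326, -0.904, -0.278, 124.065], [0.946, 0.311, 0.096, 618.313], [-0.001, -0.294, 0.956, 385.025], [0.0, 0.0, 0.0, 1.0]] 66.16605465187021 [0.00729886 0.         0.         0.         0.        ]
```

View pics/scene0.png

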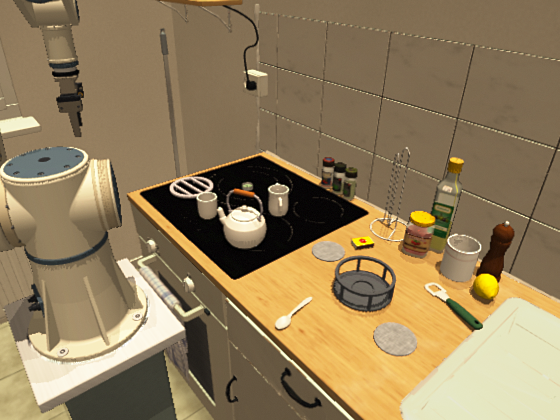

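View pics/side0.png

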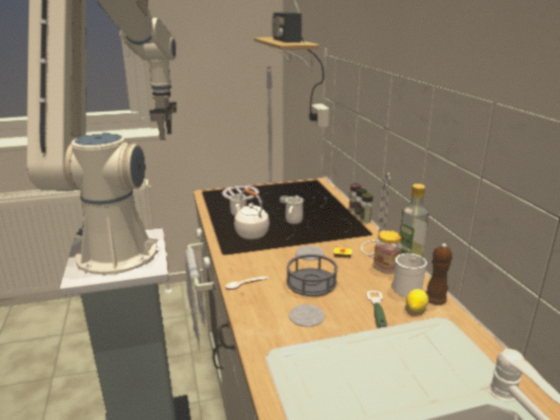

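View pics/wrist0.png

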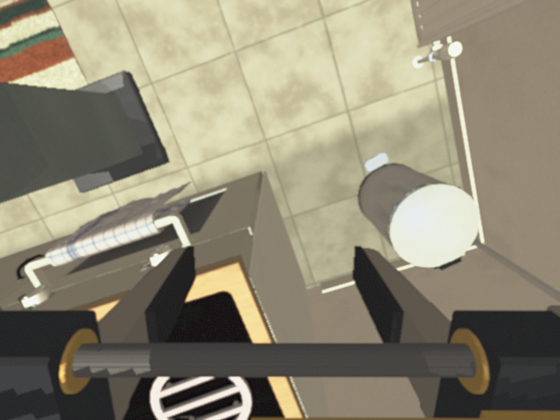

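The scene view shows the hob with the grate (190,187), beaker (207,205), teapot (243,225), jug (279,200) and tea light (248,187). On the worktop are the warmer (365,283), coasters (328,251) and (395,338), spoon (295,313) and matchbox (363,242). The wrist view shows only the grate's edge at (200,395).

```bash
python3 - <<'E'
from h import *
import pickle
f=pickle.load(open('scene0.pkl','rb'));W=cloud(f)
for n,uv in dict(grate=(190,187),tl=(248,186),jug=(279,190),grip=(242,193),beaker=(207,196),hob=(300,210),cL=(328,251),cR=(395,338),wt=(330,300),match=(363,242),warm=(365,290)).items():
    print(n,W[uv[1],uv[0]].round(0), plane(f,[uv],0).round(0))
# top-down ortho map of colour from cloud, 1mm.. for viewing
im=f['image']
# x 150..750, y -250..650 -> 2px per 3 mm
out=np.zeros((600,800,3),np.uint8);Z=np.full((600,800),-1e9)
g=pickle.load(open('side0.pkl','rb'))
big=cv2.resize(im[150:370,150:450],None,fx=2.66,fy=2.66,interpolation=cv2.INTER_CUBIC)
cv2.imwrite('pics/scene_big.png',big)
E
```

```text
grate [466. 383.  14.] [[478. 407.   0.]]
tl [633. 277.   8.] [[642. 290.   0.]]
jug [633. 110.  63.] [[709. 200.   0.]]
grip [439.  32. 151.] [[596. 261.   0.]]
beaker [445. 232.  52.] [[491. 315.   0.]]
hob [676.  55.   0.] [[676.  56.   0.]]
cL [ 590. -154.   -0.] [[ 590. -154.    0.]]
cR [ 482. -461.   -2.] [[ 480. -462.    0.]]
wt [ 460. -289.   -5.] [[ 456. -293.    0.]]
match [ 686. -195.   11.] [[ 699. -186.    0.]]
warm [ 544. -324.    3.] [[ 547. -322.    0.]]
```

View pics/scene_big.png

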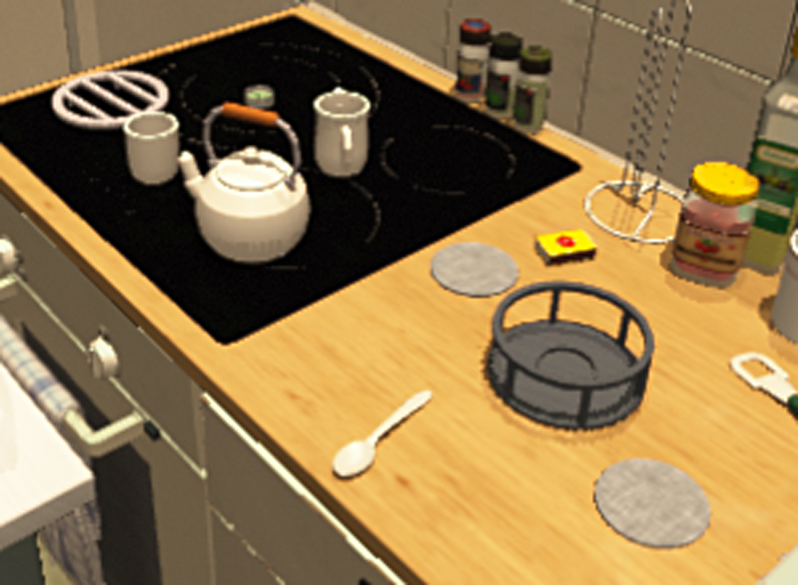

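The enlarged view confirms the layout. The spout points towards the beaker (lower-left side), the jug handle points towards the camera, and the grate bars run roughly along its long direction in the picture. Next I fit positions from the depth.

```bash
cat >> h.py <<'E'
from scipy.optimize import least_squares
def circ(P,r=None):
    P=P[:,:2];c=P.mean(0)
    if r is None:
        s=least_squares(lambda q:np.hypot(*(P-q[:2]).T)-q[2],[*c,40],loss='soft_l1',f_scale=2).x
    else: s=least_squares(lambda q:np.hypot(*(P-q[:2]).T)-r,c,loss='soft_l1',f_scale=2).x
    return s.round(1)
E
python3 - <<'E'
from h import *
import pickle
for n in ['scene','side']:
    f=pickle.load(open(n+'0.pkl','rb'));W=cloud(f)
    def sel(c,r,z0,z1):
        with np.errstate(invalid='ignore'):
            m=(np.hypot(W[...,0]-c[0],W[...,1]-c[1])<r)&(W[...,2]>z0)&(W[...,2]<z1)
        return W[m]
    print(n)
    for k,(c,r,z0,z1,rr) in dict(warm=((560,-320),95,44,60,68),beaker=((445,232),50,58,75,None),jug=((650,110),50,74,92,None),pot=((439,32),75,40,60,60),grip=((439,32),60,138,170,None),match=((690,-195),45,5,20,None),tl=((636,277),40,6,25,19),grate=((466,383),95,8,25,None)).items():
        P=sel(c,r,z0,z1)
        if len(P)<5: print(k,len(P));continue
        print(k,len(P),'mean',P.mean(0).round(0),'circ',circ(P,rr),'z',np.percentile(P[:,2],[5,95]).round(0))
        if k in('grip','grate','match'):
            u,s,v=np.linalg.svd(P[:,:2]-P[:,:2].mean(0),full_matrices=False);print('  dir',v[0].round(2),np.degrees(np.arctan2(v[0,1],v[0,0])).round(0),s/np.sqrt(len(P)))
E
```

```text
scene
warm 584 mean [ 539. -321.   49.] circ [ 541.3 -318.1] z [45. 52.]
beaker 76 mean [438. 220.  63.] circ [429.9 207.9  27.8] z [59. 68.]
jug 63 mean [630. 103.  79.] circ [613.3  89.3  28.9] z [75. 83.]
pot 330 mean [419.   3.  50.] circ [446.4  34.5] z [41. 59.]
grip 136 mean [443.  28. 152.] circ [706.1 167.6 298.8] z [143. 157.]
  dir [ 0.46 -0.89] -62.0 [23.42525218  2.90106707]
match 173 mean [ 688. -192.   11.] circ [ 687.7 -190.3   18.6] z [ 6. 13.]
  dir [-0.89  0.45] 153.0 [15.58994298 11.57051866]
tl 72 mean [631. 278.  11.] circ [630.1 275.9] z [ 7. 16.]
grate 494 mean [468. 384.  16.] circ [470.9 383.3  62.9] z [10. 19.]
  dir [-0.75 -0.67] -138.0 [43.61341547 39.46014562]
side
warm 394 mean [ 540. -324.   50.] circ [ 542.2 -320.2] z [46. 54.]
beaker 51 mean [436. 221.  64.] circ [429.7 207.   27.5] z [59. 69.]
jug 42 mean [627. 105.  80.] circ [614.2  89.7  27.8] z [75. 84.]
pot 208 mean [435. -11.  50.] circ [444.1  34.7] z [42. 59.]
grip 71 mean [444.  25. 152.] circ [777.7 215.2 385.1] z [143. 159.]
  dir [ 0.48 -0.88] -61.0 [24.45100209  3.68793143]
match 128 mean [ 688. -195.   11.] circ [ 689.2 -192.8   19.2] z [ 7. 15.]
  dir [ 0.98 -0.21] -12.0 [15.05783824 12.61798122]
tl 39 mean [626. 281.  12.] circ [629.6 277.4] z [ 7. 17.]
grate 189 mean [468. 397.  17.] circ [471.7 379.4  65.1] z [11. 21.]
  dir [ 0.99 -0.13] -7.0 [43.87385495 40.72602873]
```

Request:
jog_arm --gripper '[1, 1, 1, 1, 1, 1, 1, 1, 1, 1, 1, 1]' --pt "0 0 0" --pt "0 0 0" --pt "0 0 0" --pt "-36 -26 8" --pt "-36 -26 8" --pt "-36 -26 8" --pt "-36 -26 8" --pt "-36 -26 8" --pt "-36 -26 8" --pt "-36 -26 8" --pt "-36 -26 8" --pt "-36 -26 8" --yaw '[-0.11, -0.11, -0.112, 0, 0, 0, 0, 0, 0, 0, 0, 0]' --force 15

```text
time: 1.35
ee_pos: [528.5, 356.2, 142.1]
tool_rot: [0.002, -3.141, 0.0]
force: [0.7, 1.0, -0.1]
width: 91.8
grasp_force: 0.0
```

Request:
jog_arm --gripper '[1, 1, 1]' --pt "-25 -40 15" --pt "-25 -39 15" --pt "0 0 10" --yaw '[0, 0, 0]'

```text
time: 1.65
ee_pos: [579.5, 273.9, 101.2]
tool_rot: [-0.005, -3.141, 0.003]
force: [-0.7, 0.3, -0.4]
width: 91.9
grasp_force: 0.0
```

```bash
python3 - <<'E'
from h import *
f=grab('wrist');W=cloud(f);print(f['s']['ee_pos'].round(1))
with np.errstate(invalid='ignore'): m=(np.hypot(W[...,0]-630,W[...,1]-277)<40)&(W[...,2]>9)&(W[...,2]<22)
P=W[m];print(len(P),P.mean(0).round(1),circ(P,19),P[:,2].max())
v,u=np.where(m);print(u.mean(),v.mean())
cv2.imwrite('pics/tl.png',f['image'])
E
```

```text
[579.5 273.9 101.2]
680 [632.4 276.8  11.9] [630.5 276.6] 18.080821788945798
276.9838235294118 270.1014705882353
```

View pics/tl.png

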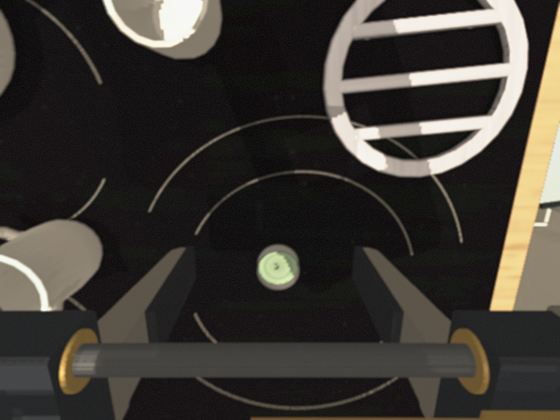

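The wrist view shows the tea light at (277,267), near the middle between the fingers. The grate is at upper right, with its centre bar running from (335,87) to (518,70). I'll pick up the tea light now.

Request:
jog_arm --gripper '[0.8, 0.7, 0.7, 0.7, 0.7, 0.2, 0.2, 0.2, 0.2, 0.2, 0.2, 0.2]' --pt "-26 1.5 20" --pt "-25.5 1 25" --pt "0 0 25" --pt "0 0 22" --pt "0 0 6" --pt "0 0 0" --pt "0 0 0" --pt "0 0 0" --pt "0 0 0" --pt "0 0 0" --pt "0 0 0" --pt "0 0 0" --yaw '[0, 0, 0, 0, 0, 0, 0, 0, 0, 0, 0, 0]' --force 6

```text
time: 2.9
ee_pos: [629.6, 281.6, 5.9]
tool_rot: [-0.001, 3.14, 0.002]
force: [-0.3, 1.4, 6.9]
width: 36.9
grasp_force: 6.0
```

```bash
python3 - <<'E'
from h import *
for i in range(2):
    s=manip.observe();print(s['time'],s['ee_pos'].round(2),s['force'].round(2),s['width'],s['grasp_force'])
E
```

```text
2.9 [629.61 281.6    5.91] [-0.28  1.38  6.92] 36.856718540955214 6.000297779792163
2.9 [629.61 281.6    5.91] [-0.28  1.38  6.92] 36.856718540955214 6.000297779792163
```

Request:
jog_arm --gripper '[0.2, 0.2, 0.2, 0.2]' --pt "0 0 -3" --pt "0 0 -10" --pt "0 0 -30" --pt "0 0 0" --yaw '[0, 0, 0, 0]'

```text
time: 3.3
ee_pos: [631.3, 282.1, 51.8]
tool_rot: [-0.002, 3.136, 0.004]
force: [0.2, -0.0, -0.2]
width: 37.0
grasp_force: 6.0
```

```bash
python3 - <<'E'
from h import *
f=grab('wrist');W=cloud(f);s=f['s'];print(s['time'],s['ee_pos'].round(2),s['joints'].round(4),s['joint_vel'].round(3))
e=s['ee_pos']
with np.errstate(invalid='ignore'): m=(np.hypot(W[...,0]-e[0],W[...,1]-e[1])<25)&(abs(W[...,1]-e[1])<17)&(W[...,2]>e[2]-12)&(W[...,2]<e[2]+40)
P=W[m];print(len(P),P.mean(0)-e,np.percentile(P-e,[5,50,95],axis=0).round(1))
cv2.imwrite('pics/tl2.png',cv2.resize(f['image'][180:340,140:420],None,fx=2.5,fy=2.5))
E
```

```text
3.3 [631.27 282.07  51.78] [ 4.1810e-01  6.2090e-01  1.5976e+00 -1.0000e-04  9.1740e-01 -1.1538e+00] [ 0.001  0.033  0.026 -0.001 -0.05  -0.003]
3598 [ 2.47031213 -0.015469    3.33555567] [[-16.2 -14.6   0.3]
 [  3.   -0.1   2.7]
 [ 19.3  14.6   9.7]]
```

View pics/tl2.png

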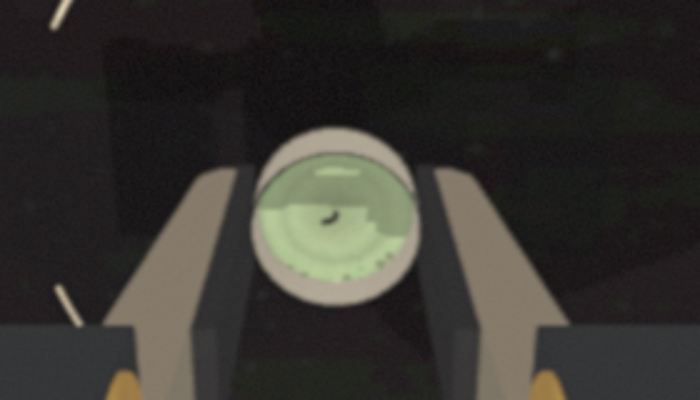

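The crop shows the tea light level between the pads, with its centre at (335,215). Its underside is about 6 mm below the TCP. I'll carry it over to the warmer.

Request:
jog_arm --gripper '[0.2, 0.2, 0.2, 0.2, 0.2, 0.2, 0.2, 0.2, 0.2, 0.2, 0.2, 0.2]' --pt "0 0 -30" --pt "0 0 -40" --pt "0 -20 -30" --pt "0 -45 0" --pt "0 -45 0" --pt "0 -45 0" --pt "0 -45 0" --pt "0 -45 0" --pt "0 -45 0" --pt "0 -45 0" --pt "0 -45 0" --pt "0 -45 0" --yaw '[0, 0, 0, 0, 0, 0, 0, 0, 0, 0, 0, 0]' --force 8

```text
time: 4.55
ee_pos: [628.6, -145.6, 147.0]
tool_rot: [0.002, -3.141, -0.0]
force: [-0.1, -0.4, -0.7]
width: 37.0
grasp_force: 8.0
```

Request:
jog_arm --gripper '[0.2, 0.2, 0.2, 0.2, 0.2, 0.2, 0.2]' --pt "0 -45 0" --pt "0 -45 0" --pt "0 -45 0" --pt "0 -30 0" --pt "0 -13 0" --pt "0 0 0" --pt "0 0 0" --yaw '[0, 0, 0, 0, 0, 0, 0]'

```text
time: 5.25
ee_pos: [629.3, -320.6, 147.0]
tool_rot: [0.002, -3.141, -0.002]
force: [0.1, 0.7, -0.9]
width: 36.9
grasp_force: 8.0
```

```bash
python3 - <<'E'
from h import *
f=grab('wrist');W=cloud(f);s=f['s'];print(s['time'],s['ee_pos'].round(2),s['tool_rot'].round(3))
with np.errstate(invalid='ignore'): m=(np.hypot(W[...,0]-542,W[...,1]+319)<85)&(W[...,2]>46)&(W[...,2]<56)
P=W[m];print(len(P),circ(P),circ(P,68),P[:,2].mean())
import pickle;pickle.dump(f,open('warm.pkl','wb'))
cv2.imwrite('pics/warm.png',f['image'])
E
```

```text
5.25 [ 629.29 -320.61  147.02] [ 2.000e-03 -3.141e+00 -2.000e-03]
6251 [ 544.2 -317.5   67. ] [ 544.4 -317.5] 50.86164963294241
```

View pics/warm.png

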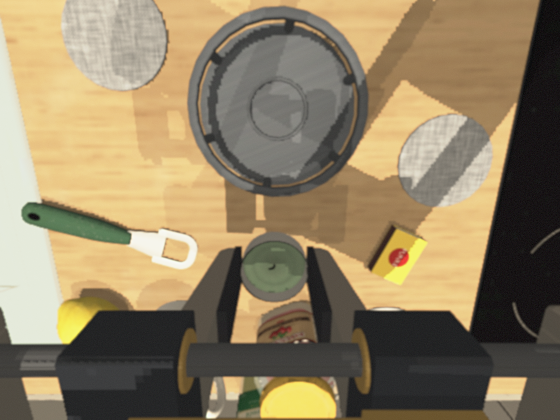

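The wrist view shows the warmer's ring centred at about (278,101) and its well at (279,109). The left coaster is at (445,160), the right coaster at (115,40) and the matchbox at (398,257). The tea light in the hand is at (273,267).

```bash
python3 - <<'E'
from h import *
import pickle
f=pickle.load(open('warm.pkl','rb'))
print('well',plane(f,[(279,109)],8.5).round(1),'ring',plane(f,[(278,5),(278,197),(188,101),(368,101)],50).round(1).tolist())
# coaster edges: brightness low-saturation mask
W=cloud(f);hsv=cv2.cvtColor(f['image'],cv2.COLOR_BGR2HSV)
print('L',plane(f,[(397,160),(493,160),(445,114),(445,207)],-1).round(1)[:,:2].tolist())
print('R',plane(f,[(115,40),(115,91),(168,45),(62,30)],-1).round(1)[:,:2].tolist())
g=hsv[...,1]<70
for nm,c in (('L',(590,-154)),('R',(482,-461))):
    Q=plane(f,[(u,v) for v in range(0,420) for u in range(0,560)],-1)
    m=(np.hypot(Q[:,0]-c[0],Q[:,1]-c[1])<62)&g.ravel()
    mm=m.reshape(420,560).astype(np.uint8)
    n,l,st,cen=cv2.connectedComponentsWithStats(mm);k=1+st[1:,4].argmax()
    cnt=max(cv2.findContours((l==k).astype(np.uint8),cv2.RETR_EXTERNAL,cv2.CHAIN_APPROX_NONE)[0],key=len).reshape(-1,2)
    cnt=cnt[cnt[:,1]>1]
    print(nm,circ(plane(f,cnt,-1)),circ(plane(f,cnt,-1),46),st[k])
E
```

```text
well [[ 543.9 -315.3    8.5]] ring [[472.3, -317.1, 50.0], [616.3, -316.5, 50.0], [538.3, -387.6, 50.0], [538.2, -245.9, 50.0]]
L [[591.9, -198.3], [592.1, -103.8], [548.5, -157.8], [640.4, -143.4]]
R [[485.8, -461.0], [528.2, -467.2], [489.6, -414.4], [478.1, -506.2]]
L [ 594.1 -151.1   45.3] [ 594.1 -151.1] [ 398  114   95   93 6772]
R [ 481.8 -461.1   45.5] [ 481.3 -461.1] [  61    0  106   91 7996]
```

Request:
jog_arm --gripper '[0.2, 0.2, 0.2, 0.2, 0.2, 0.2, 0.2, 0.2]' --pt "29 1.2 10" --pt "28 1.2 15" --pt "28 1.2 15" --pt "0 0 30" --pt "0 0 30" --pt "0 0 20" --pt "0 0 0" --pt "0 0 0" --yaw '[0, 0, 0, 0, 0, 0, 0, 0]'

```text
time: 6.1
ee_pos: [545.0, -317.3, 28.0]
tool_rot: [0.004, -3.141, -0.0]
force: [-0.8, -0.4, -0.7]
width: 36.8
grasp_force: 8.0
```

Request:
jog_arm --gripper '[0.2, 0.2, 0.2, 0.2]' --pt "1 0 8" --pt "0 0 7" --pt "0 0 3" --pt "0 0 0" --yaw '[0, 0, 0, 0]'

```text
time: 6.5
ee_pos: [543.6, -318.4, 9.5]
tool_rot: [-0.002, 3.142, 0.0]
force: [-0.5, -0.2, 0.4]
width: 37.1
grasp_force: 8.0
```

Request:
jog_arm --gripper '[0.45, 0.52, 0.52, 0.52, 0.52, 0.52, 0.52, 0.52, 0.52]' --pt "0 0 0" --pt "0 0 0" --pt "0 0 0" --pt "0 0 -5" --pt "0 0 -25" --pt "0 0 -40" --pt "0 0 -40" --pt "-30 0 -30" --pt "-30 0 0" --yaw '[0, 0, 0, 0, 0, 0, 0, 0, 0]'

```text
time: 7.4
ee_pos: [606.5, -319.9, 155.9]
tool_rot: [-0.0, 3.134, -0.006]
force: [0.6, 0.3, 0.9]
width: 47.6
grasp_force: 0.0
```

```bash
python3 - <<'E'
from h import *
f=grab('wrist');s=f['s'];print(s['time'],s['ee_pos'].round(2))
cv2.imwrite('pics/warm2.png',cv2.resize(f['image'][0:280,140:420],None,fx=2,fy=2))
import pickle;pickle.dump(f,open('warm2.pkl','wb'))
E
```

```text
7.4 [ 606.53 -319.91  155.89]
```

View pics/warm2.png

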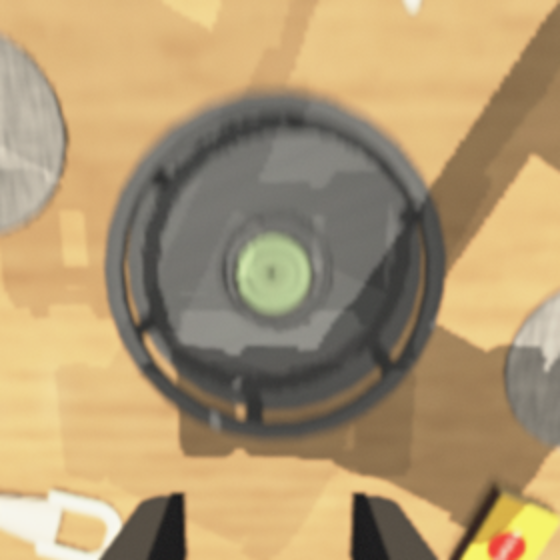

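The tea light sits inside the well, with its centre at (273,272) in the crop. Next is the grate.

Request:
jog_arm --gripper '[0.5, 0.5, 0.5, 0.5, 0.5, 0.5, 0.5, 0.5, 0.5, 0.5, 0.5, 0.5]' --pt "0 30 -20" --pt "0 45 -15" --pt "0 48 0" --pt "0 48 0" --pt "0 48 0" --pt "0 48 0" --pt "0 48 0" --pt "0 48 0" --pt "0 48 0" --pt "0 48 0" --pt "0 48 0" --pt "0 48 0" --yaw '[0, 0, 0, 0, 0, 0, 0, 0, 0, 0, 0, 0]'

```text
time: 8.65
ee_pos: [602.4, 238.6, 184.8]
tool_rot: [-0.002, 3.142, -0.0]
force: [0.6, 0.7, 0.9]
width: 45.7
grasp_force: 0.0
```

Request:
jog_arm --gripper '[0.4, 0.3, 0.2, 0.2, 0.2, 0.2, 0.2]' --pt "15 45 10" --pt "15 45 10" --pt "15 40 10" --pt "10 16 10" --pt "0 0 0" --pt "0 0 0" --pt "0 0 0" --yaw '[0, 0, 0, 0, 0, 0, 0]'

```text
time: 9.35
ee_pos: [548.6, 381.3, 145.1]
tool_rot: [-0.0, 3.141, -0.0]
force: [1.0, -0.6, -0.3]
width: 18.7
grasp_force: 0.0
```

```bash
python3 - <<'E'
from h import *
f=grab('wrist');W=cloud(f);s=f['s'];print(s['time'],s['ee_pos'].round(2),s['width'])
cv2.imwrite('pics/grate.png',f['image'])
import pickle;pickle.dump(f,open('grate.pkl','wb'))
E
```

```text
9.35 [548.64 381.27 145.11] 18.66213667515167
```

View pics/grate.png

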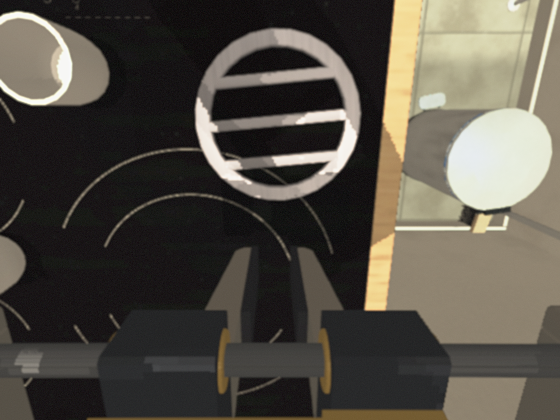

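The wrist view shows the grate's ring spanning columns 195–361 and rows 29–200. Its bars run (218,83)–(336,71), (211,124)–(346,116) and (225,166)–(342,157).

```bash
python3 - <<'E'
from h import *
import pickle
f=pickle.load(open('grate.pkl','rb'))
Q=plane(f,[(218,83),(336,71),(211,124),(346,116),(225,166),(342,157)],16)[:,:2]
for a,b in ((0,1),(2,3),(4,5)):
    d=Q[b]-Q[a];print(((Q[a]+Q[b])/2).round(1),np.degrees(np.arctan2(d[1],d[0])).round(1),np.hypot(*d).round(1))
print(plane(f,[(195,114),(361,114),(278,29),(278,200)],16)[:,:2].round(1).tolist())
im=f['image'].min(2);Pw=plane(f,[(u,v) for v in range(420) for u in range(560)],16).reshape(420,560,3)
m=((im>105)&(np.hypot(Pw[...,0]-470,Pw[...,1]-381)<85)).astype(np.uint8)
cnt=max(cv2.findContours(m,cv2.RETR_EXTERNAL,cv2.CHAIN_APPROX_NONE)[0],key=len).reshape(-1,2)
print(circ(Pw[cnt[:,1],cnt[:,0]]),circ(Pw[cnt[:,1],cnt[:,0]],74))
# bar points along central strip: local bar angle through intensity ridge
for Y in (340,355,370,385,400,415):
    c=[];s=(abs(Pw[...,1]-Y)<3)&(np.hypot(Pw[...,0]-470,Pw[...,1]-381)<56)&(im>105)
    x=Pw[...,0][s];print(Y,[x[abs(x-k)<16].mean().round(1) for k in (436,470,506)])
E
```

```text
[437.3 384.3] 95.3 102.3
[473.  385.8] 93.2 121.1
[510.2 390.5] 94.3 109.1
[[467.8, 311.5], [467.9, 459.5], [400.5, 385.3], [547.3, 385.8]]
[473.4 385.   73.2] [473.5 385. ]
340 [np.float64(440.9), np.float64(477.0), np.float64(509.3)]
355 [np.float64(439.9), np.float64(475.6), np.float64(511.3)]
370 [np.float64(438.4), np.float64(474.5), np.float64(509.7)]
385 [np.float64(436.9), np.float64(473.0), np.float64(509.3)]
400 [np.float64(435.8), np.float64(472.2), np.float64(507.8)]
415 [np.float64(434.4), np.float64(470.6), np.float64(506.5)]
```

Request:
jog_arm --gripper '[0.2, 0.2, 0.2, 0.2, 0.2, 0.2, 0.2, 0.2, 0.2, 0.2, 0.2, 0.2]' --pt "0 0 0" --pt "0 0 0" --pt "0 0 0" --pt "0 0 0" --pt "0 0 0" --pt "0 0 0" --pt "0 0 0" --pt "0 0 0" --pt "0 0 0" --pt "0 0 0" --pt "5 -37 25" --pt "5 -38 30" --yaw '[0.1485, 0.1485, 0.1485, 0.1485, 0.1485, 0.1485, 0.1485, 0.1485, 0.1485, 0.1485, 0, 0]'

```text
time: 10.6
ee_pos: [474.1, 385.7, 90.8]
tool_rot: [2.126, 2.312, 0.007]
force: [-0.4, 1.0, -0.8]
width: 18.6
grasp_force: 0.0
```

Request:
jog_arm --gripper '[0.2, 0.2, 0.2, 0.2]' --pt "0 0 30" --pt "0 0 10" --pt "0 0 0" --pt "0 0 0" --yaw '[0, 0, 0, 0]'

```text
time: 11.0
ee_pos: [473.9, 386.3, 50.8]
tool_rot: [2.124, 2.314, 0.003]
force: [-0.1, 0.5, 0.1]
width: 18.2
grasp_force: 0.0
```

```bash
cat >> h.py <<'E'
def go(x,y,z):
    "remaining shift in tool axes"
    s=manip.observe();Rm=R.from_rotvec(s['tool_rot']).as_matrix();e=s['ee_pos']
    print('t',round(s['time'],2),'ee',e.round(1),'F',s['force'].round(1),'w',round(s['width'],1),'yang',np.degrees(np.arctan2(Rm[1,1],Rm[0,1])).round(1),'shift',(Rm.T@(np.array([x,y,z])-e)).round(1))
E
python3 - <<'E'
from h import *
go(473,385,2)
f=grab('wrist');W=cloud(f)
Pw=plane(f,[(u,v) for v in range(420) for u in range(560)],16).reshape(420,560,3);im=f['image'].min(2)
for Y in (395,405,415,425,435):
    s=(abs(Pw[...,1]-Y)<2)&(im>105)
    x=Pw[...,0][s];print(Y,[(x[abs(x-k)<14].mean().round(1),(abs(x-k)<14).sum()) for k in (436,472,508)])
cv2.imwrite('pics/gr2.png',f['image'])
E
```

```text
t 11.0 ee [473.9 386.3  50.8] F [-0.1  0.5  0.1] w 18.2 yang 4.9 shift [-1.2 -1.1 48.8]
395 [(np.float64(436.4), np.int64(77)), (np.float64(472.2), np.int64(61)), (np.float64(508.5), np.int64(61))]
405 [(np.float64(435.2), np.int64(85)), (np.float64(471.3), np.int64(75)), (np.float64(507.5), np.int64(73))]
415 [(np.float64(434.2), np.int64(89)), (np.float64(470.6), np.int64(77)), (np.float64(506.5), np.int64(76))]
425 [(np.float64(430.4), np.int64(142)), (np.float64(469.7), np.int64(78)), (np.float64(509.4), np.int64(109))]
435 [(np.float64(430.4), np.int64(169)), (np.float64(468.5), np.int64(86)), (np.float64(511.1), np.int64(206))]
```

View pics/gr2.png

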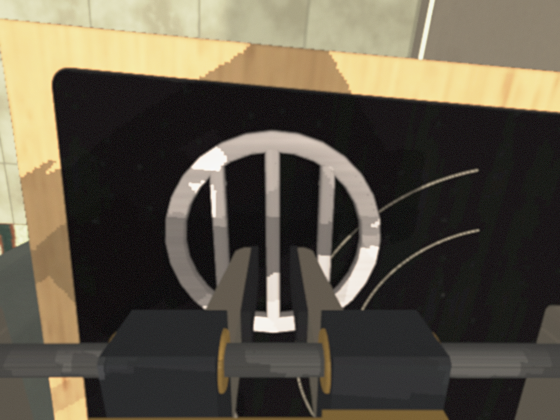

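The centre bar (column 273) runs straight between the fingers, and both fingertips are over the gaps. I'll descend.

Request:
jog_arm --gripper '[0.2, 0.2, 0.2, 0.2, 0.2, 0.2]' --pt "-1 -1 10" --pt "0 0 15" --pt "0 0 12" --pt "0 0 8" --pt "0 0 2.5" --pt "0 0 0" --yaw '[0, 0, 0, 0, 0, 0]'

```text
time: 11.65
ee_pos: [470.9, 384.8, 1.4]
tool_rot: [-2.122, -2.316, 0.002]
force: [0.0, 0.7, 0.9]
width: 18.2
grasp_force: 0.0
```

Request:
jog_arm --gripper '[0.15, 0.1, 0.05, 0.05, 0.05, 0.05, 0.05, 0.05, 0.05, 0.05]' --pt "0 0 0" --pt "0 0 0" --pt "0 0 0" --pt "0 0 0" --pt "0 0 0" --pt "0 0 -5" --pt "0 0 -20" --pt "0 0 -30" --pt "0 0 0" --pt "0 0 0" --yaw '[0, 0, 0, 0, 0, 0, 0, 0, 0, 0]' --force 35

```text
time: 12.65
ee_pos: [471.2, 385.0, 57.3]
tool_rot: [2.123, 2.316, 0.001]
force: [-0.3, -0.2, -2.0]
width: 8.2
grasp_force: 35.0
```

```bash
python3 - <<'E'
from h import *
go(544,-317,150)
f=grab('wrist');W=cloud(f);e=f['s']['ee_pos']
with np.errstate(invalid='ignore'): m=(np.hypot(W[...,0]-e[0],W[...,1]-e[1])<80)&(abs(W[...,2]-e[2]-14)<14)&(f['image'].min(2)>90)
cnt=max(cv2.findContours(m.astype(np.uint8),cv2.RETR_EXTERNAL,cv2.CHAIN_APPROX_NONE)[0],key=len).reshape(-1,2)
P=W[m];A=np.c_[P[:,:2]-e[:2],np.ones(len(P))];k=np.linalg.lstsq(A,P[:,2],rcond=None)[0];print('tilt',k[:2],'z rel',k[2]-e[2])
Rm=R.from_rotvec(f['s']['tool_rot']).as_matrix()
r=np.hypot(*(P-e)[:,:2].T);Q=(P-e)@Rm
Q=Q[Q[:,0]>20];ro=np.hypot(Q[:,0],Q[:,1]);Q=Q[(ro>58)]
print('ring centre tool',circ(Q,67.5),len(Q))
E
```

```text
t 12.65 ee [471.2 385.   57.3] F [-0.3 -0.2 -2. ] w 8.2 yang 5.0 shift [-705.6   11.6  -93. ]
tilt [-8.77794929e-05  2.57926322e-03] z rel 14.091639601524982
ring centre tool [-0.8  0.1] 8990
```

Request:
jog_arm --gripper '[0.05, 0.05, 0.05, 0.05, 0.05, 0.05, 0.05, 0.05, 0.05, 0.05, 0.05, 0.05]' --pt "0 0 -35" --pt "0 0 -45" --pt "0 0 -45" --pt "-15 0 -8" --pt "-35 1 0" --pt "-45 1 0" --pt "-45 1 0" --pt "-45 1 0" --pt "-45 1 0" --pt "-45 1 0" --pt "-45 1 0" --pt "-45 1 0" --yaw '[0, 0, 0, 0, 0, 0, 0, 0, 0, 0, 0, 0]'

```text
time: 13.9
ee_pos: [509.3, 19.9, 188.1]
tool_rot: [-2.121, -2.314, 0.004]
force: [1.2, 0.3, -3.2]
width: 8.4
grasp_force: 35.0
```

Request:
jog_arm --gripper '[0.05, 0.05, 0.05, 0.05, 0.05, 0.05, 0.05, 0.05, 0.05, 0.05, 0.05]' --pt "-45 1 0" --pt "-45 1 0" --pt "-45 1 0" --pt "-45 1 0" --pt "-45 0 0" --pt "-45 0 0" --pt "-35 0 0" --pt "-25 0 0" --pt "-10 0 0" --pt "0 0 0" --pt "0 0 0" --yaw '[0, 0, 0, 0, 0, 0, 0, 0, 0, 0, 0]'

```text
time: 15.0
ee_pos: [543.6, -315.2, 188.9]
tool_rot: [-2.121, -2.314, 0.0]
force: [-0.4, 0.4, -2.3]
width: 8.0
grasp_force: 35.0
```

```bash
python3 - <<'E'
from h import *
go(544,-317,46)
E
```

```text
t 15.0 ee [ 543.6 -315.2  188.9] F [-0.4  0.4 -2.3] w 8.0 yang 5.0 shift [ -2.1   0.5 142.8]
```

Request:
jog_arm --gripper '[0.05, 0.05, 0.05, 0.05, 0.05, 0.05, 0.05]' --pt "-1 0.5 25" --pt "0 0 40" --pt "0 0 35" --pt "0 0 20" --pt "0 0 5" --pt "0 0 0" --pt "0 0 0" --yaw '[0, 0, 0, 0, 0, 0, 0]'

```text
time: 15.7
ee_pos: [546.0, -317.1, 66.4]
tool_rot: [2.121, 2.315, 0.001]
force: [0.4, -0.0, -1.8]
width: 8.7
grasp_force: 35.0
```

Request:
jog_arm --gripper '[0.05, 0.05, 0.05, 0.05, 0.05]' --pt "0 0 6" --pt "0 0 5" --pt "0 0 4" --pt "0 0 2" --pt "0 0 0" --yaw '[0, 0, 0, 0, 0]'

```text
time: 16.2
ee_pos: [544.8, -317.2, 47.7]
tool_rot: [-2.122, -2.315, 0.0]
force: [0.5, -0.4, -2.7]
width: 8.7
grasp_force: 35.0
```

Request:
jog_arm --gripper '[0.05, 0.05, 0.05]' --pt "0 0 2" --pt "0 0 1" --pt "0 0 0" --yaw '[0, 0, 0]'

```text
time: 16.5
ee_pos: [545.1, -317.3, 45.1]
tool_rot: [2.123, 2.316, 0.0]
force: [0.7, 0.1, -3.1]
width: 8.1
grasp_force: 35.0
```

Request:
jog_arm --gripper '[0.05, 0.05, 0.12, 0.19, 0.19, 0.19, 0.19, 0.19, 0.19, 0.19, 0.19]' --pt "0 0 1" --pt "0 0 0" --pt "0 0 0" --pt "0 0 0" --pt "0 0 0" --pt "0 0 -5" --pt "0 0 -25" --pt "0 0 -40" --pt "0 0 -40" --pt "0 0 -40" --pt "0 0 -20" --yaw '[0, 0, 0, 0, 0, 0, 0, 0, 0, 0, 0]'

```text
time: 17.6
ee_pos: [546.4, -318.0, 218.5]
tool_rot: [2.119, 2.312, 0.002]
force: [0.5, -0.7, -0.6]
width: 17.9
grasp_force: 0.0
```

```bash
python3 - <<'E'
from h import *
go(445,30,220)
f=grab('scene');W=cloud(f)
import pickle;pickle.dump(f,open('scene1.pkl','wb'))
with np.errstate(invalid='ignore'): m=(np.hypot(W[...,0]-544,W[...,1]+317)<85)&(W[...,2]>47)&(W[...,2]<70)&(f['image'].min(2)>110)
P=W[m];A=np.c_[P[:,:2]-[544,-317],np.ones(len(P))];k=np.linalg.lstsq(A,P[:,2],rcond=None)[0];print(len(P),'tilt',k,circ(P[np.hypot(P[:,0]-544,P[:,1]+317)>58],67.5))
W2=pickle.load(open('scene0.pkl','rb'))
f0=W2;W=cloud(f0)
# pot axis from body (z 20..110)
with np.errstate(invalid='ignore'):
  for z0,z1 in ((25,40),(40,60),(60,75)):
    m=(np.hypot(W[...,0]-445,W[...,1]-30)<66)&(W[...,2]>z0)&(W[...,2]<z1);print(z0,circ(W[m]),m.sum())
  m=(np.hypot(W[...,0]-445,W[...,1]-30)<100)&(np.hypot(W[...,0]-445,W[...,1]-30)>70)&(W[...,2]>60)&(W[...,2]<110);print('spout',W[m].mean(0).round(1),m.sum())
E
```

```text
t 17.6 ee [ 546.4 -318.   218.5] F [ 0.5 -0.7 -0.6] w 17.9 yang 5.0 shift [355.5 -70.7  -2.8]
833 tilt [-1.13274759e-03  4.56931547e-03  5.80856775e+01] [ 543.6 -317.5]
25 [445.3  32.5  58.7] 161
40 [446.   33.4  59.1] 315
60 [444.8  32.3  51.9] 309
spout [406.2  95.9  76.9] 45
```

The grate lies flat, with its top at z = 58 and its centre within 1 mm of the warmer. Next is the teapot.

Request:
jog_arm --gripper '[0.3, 0.5, 0.5, 0.5, 0.5, 0.5, 0.5, 0.5, 0.5, 0.5, 0.5, 0.5]' --pt "25 -4 0" --pt "45 -7 0" --pt "45 -7 0" --pt "45 -7 0" --pt "45 -7 0" --pt "45 -7 0" --pt "40 -5 0" --pt "13 -2 0" --pt "0 0 0" --pt "0 0 0" --pt "0 0 0" --pt "0 0 0" --yaw '[0, 0, 0, 0, 0, 0, -0.14, -0.14, -0.14, 0, 0, 0]'

```text
time: 18.85
ee_pos: [471.2, -20.3, 214.0]
tool_rot: [-1.598, -2.704, 0.0]
force: [-0.5, -0.1, 0.5]
width: 46.2
grasp_force: 0.0
```

```bash
python3 - <<'E'
from h import *
go(445,31,131)
f=grab('wrist');W=cloud(f)
import pickle;pickle.dump(f,open('pot.pkl','wb'))
hsv=cv2.cvtColor(f['image'],cv2.COLOR_BGR2HSV)
with np.errstate(invalid='ignore'): m=(np.hypot(W[...,0]-445,W[...,1]-30)<55)&(W[...,2]>140)&(W[...,2]<165)&(hsv[...,1]>90)
P=W[m];c=P[:,:2].mean(0);u,s,v=np.linalg.svd(P[:,:2]-c,full_matrices=False)
a=(P[:,:2]-c)@v[0];b=(P[:,:2]-c)@v[1]
print(len(P),c,'mid',c+v[0]*(a.max()+a.min())/2+v[1]*(b.max()+b.min())/2,np.ptp(a),np.ptp(b),np.degrees(np.arctan2(v[0,1],v[0,0])),np.percentile(P[:,2],[5,50,95]))
cv2.imwrite('pics/pot.png',f['image'])
E
```

```text
t 18.85 ee [471.2 -20.3 214. ] F [-0.5 -0.1  0.5] w 46.2 yang 28.8 shift [57.6  1.8 83. ]
1452 [444.63528411  32.65563328] mid [445.19889046  31.62187974] 58.5043737537426 12.575734506143306 -62.55255142000741 [153.96695956 156.66976608 158.25647382]
```

View pics/pot.png

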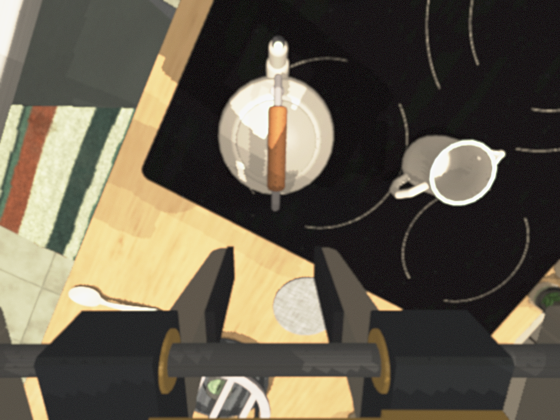

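The view shows the teapot grip (277,150) lying along the tool's x axis, with the spout up at (278,45). It also shows the jug with its lip towards (503,155) and its handle at (398,187). I'll grasp the teapot.

Request:
jog_arm --gripper '[0.5, 0.5, 0.5, 0.5, 0.5, 0.5, 0.5, 0.5]' --pt "20 1 0" --pt "30 1 0" --pt "8.5 0 15" --pt "0 0 25" --pt "0 0 25" --pt "0 0 17" --pt "0 0 0" --pt "0 0 0" --yaw '[0.02, 0, 0, 0, 0, 0, 0, 0]'

```text
time: 19.7
ee_pos: [445.3, 32.3, 132.3]
tool_rot: [-1.622, -2.69, 0.001]
force: [-0.6, -0.2, -0.1]
width: 46.2
grasp_force: 0.0
```

```bash
python3 - <<'E'
from h import *
go(445,32,131)
E
```

```text
t 19.7 ee [445.3  32.3 132.3] F [-0.6 -0.2 -0.1] w 46.2 yang 27.8 shift [-0.1 -0.4  1.3]
```

Request:
jog_arm --gripper '[0.3, 0.1, 0.1, 0.1, 0.1, 0.1, 0.1, 0.1, 0.1, 0.1, 0.1]' --pt "0 0 0" --pt "0 0 0" --pt "0 0 0" --pt "0 0 0" --pt "0 0 0" --pt "0 0 -5" --pt "0 0 -15" --pt "0 0 -25" --pt "0 0 -30" --pt "0 0 -25" --pt "0 0 0" --yaw '[0, 0, 0, 0, 0, 0, 0, 0, 0, 0, 0]' --force 40

```text
time: 20.8
ee_pos: [446.8, 32.7, 234.7]
tool_rot: [1.618, 2.688, 0.005]
force: [1.0, 0.4, -6.6]
width: 12.5
grasp_force: 40.0
```

```bash
python3 - <<'E'
from h import *
go(543.6,-317.5,230);s=manip.observe();print(s['grasp_force'],s['torque'])
E
```

```text
t 20.8 ee [446.8  32.7 234.7] F [ 1.   0.4 -6.6] w 12.5 yang 27.9 shift [-354.8  -78.4    5.1]
39.997512102127075 [-0.00492103 -0.23730672 -0.00044547]
```

Request:
jog_arm --gripper '[0.1, 0.1, 0.1, 0.1, 0.1, 0.1, 0.1, 0.1, 0.1, 0.1, 0.1, 0.1]' --pt "-8 -2 0" --pt "-16 -3.5 0" --pt "-24 -5.3 0" --pt "-24 -5.3 0" --pt "-24 -5.3 0" --pt "-24 -5.3 0" --pt "-24 -5.3 0" --pt "-24 -5.3 0" --pt "-24 -5.3 0" --pt "-24 -5.3 0" --pt "-24 -5.3 0" --pt "-24 -5.3 0" --yaw '[0, 0, 0, 0, 0, 0, 0, 0, 0, 0, 0, 0]'

```text
time: 22.0
ee_pos: [515.7, -229.3, 229.3]
tool_rot: [-1.618, -2.688, 0.001]
force: [0.2, -0.9, -5.1]
width: 12.4
grasp_force: 40.0
```

Request:
jog_arm --gripper '[0.1, 0.1, 0.1, 0.1, 0.1, 0.1, 0.1, 0.1, 0.1]' --pt "-24 -5.3 0" --pt "-22 -5 0" --pt "-18 -4 0" --pt "-13 -3 0" --pt "-8 -2 0" --pt "-4 -1 0" --pt "0 0 0" --pt "0 0 0" --pt "0 0 0" --yaw '[0, 0, 0, 0, 0, 0, 0, 0, 0]'

```text
time: 22.9
ee_pos: [540.7, -315.7, 232.2]
tool_rot: [-1.619, -2.692, -0.0]
force: [-0.0, 0.7, -5.3]
width: 12.1
grasp_force: 40.0
```

```bash
python3 - <<'E'
from h import *
import pickle
go(543.6,-317.5,191)
f=grab('wrist');W=cloud(f);s=f['s'];e=s['ee_pos'];Rm=R.from_rotvec(s['tool_rot']).as_matrix();Q=(W-e)@Rm
hsv=cv2.cvtColor(f['image'],cv2.COLOR_BGR2HSV)
with np.errstate(invalid='ignore'): m=(abs(Q[...,0])<45)&(abs(Q[...,1])<9)&(Q[...,2]>-35)&(Q[...,2]<-5)&(hsv[...,1]>90)
P=Q[m];print(len(P),np.percentile(P,[2,50,98],axis=0).round(1))
f=grab('scene');W=cloud(f);cv2.imwrite('pics/carry.png',cv2.resize(f['image'][150:370,250:500],None,fx=2,fy=2))
for z0,z1 in ((40,50),(55,70),(70,90)):
    with np.errstate(invalid='ignore'): m=(np.hypot(W[...,0]-e[0],W[...,1]-e[1])<66)&(W[...,2]>z0+e[2]-131)&(W[...,2]<z1+e[2]-131)
    print(circ(W[m]))
E
```

```text
t 22.9 ee [ 540.7 -315.7  232.2] F [-0.   0.7 -5.3] w 12.1 yang 27.9 shift [-3.   1.7 41.2]
2626 [[-27.8  -6.  -26.9]
 [  2.9   0.4 -24.2]
 [ 28.4   6.4 -19.7]]
[ 540.9 -315.3   58.5]
[ 540.6 -315.5   53.5]
[ 536.9 -317.7   37. ]
```

Request:
jog_arm --gripper '[0.1, 0.1, 0.1, 0.1, 0.1, 0.1, 0.1]' --pt "-2 1 8" --pt "-1 0.7 12" --pt "0 0 10" --pt "0 0 6" --pt "0 0 3" --pt "0 0 0" --pt "0 0 0" --yaw '[0, 0, 0, 0, 0, 0, 0]'

```text
time: 23.7
ee_pos: [543.8, -318.3, 193.3]
tool_rot: [1.62, 2.691, 0.0]
force: [1.1, 0.4, -5.3]
width: 12.2
grasp_force: 40.0
```

Request:
jog_arm --gripper '[0.1, 0.1, 0.1]' --pt "0 0 2" --pt "0 0 1" --pt "0 0 0" --yaw '[0, 0, 0]'

```text
time: 24.0
ee_pos: [544.0, -318.5, 190.8]
tool_rot: [1.62, 2.69, -0.0]
force: [-1.1, 0.3, 0.5]
width: 12.6
grasp_force: 40.0
```

Request:
jog_arm --gripper '[0.15, 0.2, 0.3, 0.45, 0.45, 0.45, 0.45, 0.45, 0.45, 0.45]' --pt "0 0 0" --pt "0 0 0" --pt "0 0 0" --pt "0 0 0" --pt "0 0 -5" --pt "0 0 -20" --pt "0 0 -30" --pt "0 0 -40" --pt "0 0 -15" --pt "0 0 0" --yaw '[0, 0, 0, 0, 0, 0, 0, 0, 0, 0]'

```text
time: 25.0
ee_pos: [544.8, -318.8, 302.8]
tool_rot: [1.618, 2.687, 0.0]
force: [0.6, 0.6, -0.3]
width: 41.4
grasp_force: 0.0
```

```bash
python3 - <<'E'
from h import *
import pickle
go(430,207,200)
f=grab('scene');W=cloud(f);pickle.dump(f,open('scene2.pkl','wb'))
cv2.imwrite('pics/pot_on.png',cv2.resize(f['image'][120:360,150:450],None,fx=2.5,fy=2.5))
for z0,z1 in ((35,50),(50,75)):
    with np.errstate(invalid='ignore'): m=(np.hypot(W[...,0]-544,W[...,1]+318)<66)&(W[...,2]>z0+58)&(W[...,2]<z1+58)
    print(circ(W[m]))
p=pickle.load(open('pot.pkl','rb'));W=cloud(p)
Q=plane(p,[(440,152),(497,165)],80)
with np.errstate(invalid='ignore'): m=(np.hypot(W[...,0]-614,W[...,1]-90)<40)&(W[...,2]>74)&(W[...,2]<90)
print('jug rim',m.sum(),circ(W[m]),circ(W[m],29.5),'lip',plane(p,[(503,155)],80).round(1),'handle',plane(p,[(396,187)],50).round(1))
E
```

```text
t 25.0 ee [ 544.8 -318.8  302.8] F [ 0.6  0.6 -0.3] w 41.4 yang 27.9 shift [518.8 144.3 101.1]
[ 543.4 -318.7   58.4]
[ 543.6 -318.    53.9]
jug rim 1388 [613.7  89.9  28.6] [613.6  89.9] lip [[638.3 122.   80. ]] handle [[582.   48.3  50. ]]
```

View pics/pot_on.png

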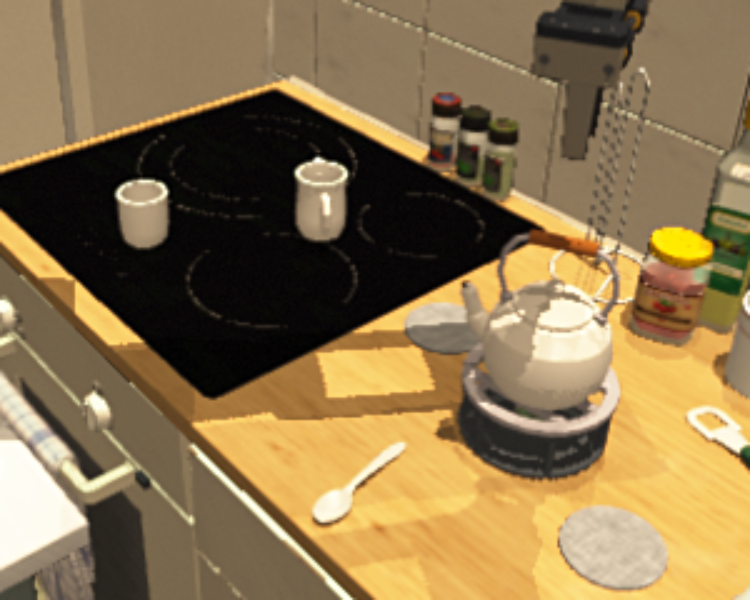

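The teapot stands upright on the grate (crop: 545,345), with its spout pointing towards the hob. The coasters, spoon and matchbox area look undisturbed. Next is the beaker.

Request:
jog_arm --gripper '[0.6, 0.8, 1, 1, 1, 1, 1, 1, 1, 1, 1, 1]' --pt "0 0 0" --pt "0 0 0" --pt "0 0 0" --pt "0 0 0" --pt "0 0 0" --pt "25 -13 0" --pt "40 -20.6 0" --pt "40 -20.6 0" --pt "40 -20.6 0" --pt "40 -20.6 15" --pt "40 -20.6 15" --pt "40 -20.6 15" --yaw '[0.15, 0.15, 0.15, 0.15, 0.15, 0, 0, 0, 0, 0, 0, 0]'

```text
time: 26.25
ee_pos: [478.7, -25.2, 252.6]
tool_rot: [-2.493, -1.909, 0.003]
force: [1.3, 0.2, 0.6]
width: 91.9
grasp_force: 0.0
```

```bash
python3 - <<'E'
from h import *
import pickle
go(430,207.5,130)
f=pickle.load(open('scene2.pkl','rb'));W=cloud(f)
with np.errstate(invalid='ignore'): m=(W[...,0]>600)&(W[...,0]<850)&(W[...,1]<0)&(W[...,1]>-330)&(W[...,2]>60)&(W[...,2]<400)
P=W[m]
for x in range(600,850,25):
    q=P[(P[:,0]>=x)&(P[:,0]<x+25)]
    if len(q): print(x,len(q),np.percentile(q[:,1],[0,50,100]).round(0),q[:,2].max().round(0))
E
```

```text
t 26.25 ee [478.7 -25.2 252.6] F [1.3 0.2 0.6] w 91.9 yang -15.1 shift [ 212.  -107.3  122.8]
625 4 [-308. -308. -305.] 400.0
725 7 [-300. -291. -283.] 76.0
750 377 [-330. -305. -269.] 109.0
775 139 [-330. -304. -262.] 107.0
800 628 [-330. -311. -157.] 259.0
825 383 [-330. -310. -152.] 264.0
```

Request:
jog_arm --gripper '[1, 1, 1, 1, 1, 1, 1, 1, 1]' --pt "40 -20 20" --pt "40 -20 20" --pt "40 -20 20" --pt "40 -20 20" --pt "34 -18 20" --pt "18 -9.5 15" --pt "0 0 7" --pt "0 0 0" --pt "0 0 0" --yaw '[0, 0, 0, 0, 0, 0, 0, 0, 0]'

```text
time: 27.15
ee_pos: [431.7, 204.8, 132.7]
tool_rot: [-2.494, -1.91, 0.002]
force: [0.8, -0.3, -0.7]
width: 92.0
grasp_force: 0.0
```

```bash
python3 - <<'E'
from h import *
f=grab('wrist');W=cloud(f)
with np.errstate(invalid='ignore'): m=(np.hypot(W[...,0]-430,W[...,1]-208)<42)&(W[...,2]>60)&(W[...,2]<73)
c=circ(W[m],28.5);print(m.sum(),circ(W[m]),c,W[m][:,2].mean())
go(c[0],c[1],19)
E
```

```text
1280 [431.1 209.4  27.8] [431.1 209.5] 65.82061629604598
t 27.2 ee [432.2 204.9 133.2] F [-0.2 -0.6 -0.5] w 92.0 yang -15.1 shift [  4.2  -2.3 114.2]
```

Request:
jog_arm --gripper '[1, 1, 1, 1, 1, 0.6, 0.5, 0.5, 0.5, 0.5, 0.5, 0.5]' --pt "4 -2 20" --pt "0 0 30" --pt "0 0 35" --pt "0 0 24" --pt "0 0 5" --pt "0 0 0" --pt "0 0 0" --pt "0 0 0" --pt "0 0 0" --pt "0 0 0" --pt "0 0 -5" --pt "0 0 -15" --yaw '[0, 0, 0, 0, 0, 0, 0, 0, 0, 0, 0, 0]' --force 18

```text
time: 28.4
ee_pos: [430.1, 209.9, 38.8]
tool_rot: [-2.493, -1.911, 0.003]
force: [0.4, -0.0, -1.6]
width: 60.0
grasp_force: 18.0
```

Request:
jog_arm --gripper '[0.5, 0.5, 0.5, 0.5, 0.5, 0.5]' --pt "0 0 -25" --pt "0 0 -30" --pt "0 0 -30" --pt "0 0 -25" --pt "0 0 0" --pt "0 0 0" --yaw '[0, 0, 0, 0, 0, 0]'

```text
time: 29.0
ee_pos: [431.0, 210.3, 149.3]
tool_rot: [2.493, 1.911, 0.002]
force: [-0.0, 0.3, -1.3]
width: 60.3
grasp_force: 18.0
```

```bash
python3 - <<'E'
from h import *
go(593.5,-151,150)
f=grab('wrist');W=cloud(f);s=f['s'];e=s['ee_pos'];Rm=R.from_rotvec(s['tool_rot']).as_matrix();Q=(W-e)@Rm
with np.errstate(invalid='ignore'): m=(np.hypot(Q[...,0],Q[...,1])<40)&(Q[...,2]<-36)&(Q[...,2]>-60)&(abs(Q[...,1])<29)&(f['image'].min(2)>100)
print(m.sum(),circ(Q[m],28.5),circ(Q[m]),np.percentile(Q[m][:,2],[5,50,95]))
E
```

```text
t 29.0 ee [431.  210.3 149.3] F [-0.   0.3 -1.3] w 60.3 yang -15.1 shift [-306.7  250.8   -0.7]
3748 [-1. -0.] [-0.3 -0.  27.4] [-47.39979992 -45.54063865 -36.89290082]
```

Request:
jog_arm --gripper '[0.5, 0.5, 0.5, 0.5, 0.5, 0.5, 0.5, 0.5, 0.5, 0.5, 0.5, 0.5]' --pt "-15 12.5 0" --pt "-30 25 0" --pt "-33 27 0" --pt "-33 27 0" --pt "-33 27 0" --pt "-33 27 0" --pt "-33 27 0" --pt "-33 27 0" --pt "-30 25 0" --pt "-20 16 0" --pt "-11 8 0" --pt "-3 2 0" --yaw '[0, 0, 0, 0, 0, 0, 0, 0, 0, 0, 0, 0]'

```text
time: 30.25
ee_pos: [592.5, -152.1, 147.5]
tool_rot: [-2.493, -1.908, 0.002]
force: [-0.9, 0.1, -1.8]
width: 60.4
grasp_force: 18.0
```

Request:
jog_arm --gripper '[0.5, 0.5, 0.5, 0.5, 0.5, 0.5, 0.5, 0.5]' --pt "0 0 0" --pt "0 0 20" --pt "0 0 30" --pt "0 0 30" --pt "0 0 20" --pt "0 0 5" --pt "0 0 0" --pt "0 0 0" --yaw '[0, 0, 0, 0, 0, 0, 0, 0]'

```text
time: 31.05
ee_pos: [593.7, -150.9, 45.2]
tool_rot: [2.492, 1.911, 0.001]
force: [-0.2, 0.2, -1.0]
width: 60.0
grasp_force: 18.0
```

```bash
python3 - <<'E'
from h import *
go(593.5,-151,19)
E
```

```text
t 31.05 ee [ 593.7 -150.9   45.2] F [-0.2  0.2 -1. ] w 60.0 yang -15.0 shift [-0.2 -0.2 26.2]
```

Request:
jog_arm --gripper '[0.5, 0.5, 0.5, 0.5, 0.5, 0.5]' --pt "0.5 0 10" --pt "0 0 8" --pt "0 0 5" --pt "0 0 2" --pt "0 0 0" --pt "0 0 0" --yaw '[0, 0, 0, 0, 0, 0]'

```text
time: 31.65
ee_pos: [592.8, -150.8, 19.5]
tool_rot: [-2.493, -1.91, 0.001]
force: [-4.5, 0.6, 8.0]
width: 60.2
grasp_force: 18.0
```

Request:
jog_arm --gripper '[0.7, 0.8, 0.9, 0.95, 0.95, 0.95, 0.95, 0.95, 0.95, 0.95]' --pt "0 0 0" --pt "0 0 0" --pt "0 0 0" --pt "0 0 -5" --pt "0 0 -20" --pt "0 0 -30" --pt "0 0 -40" --pt "0 0 -40" --pt "0 0 -15" --pt "0 0 0" --yaw '[0, 0, 0, 0, 0, 0, 0, 0, 0, 0]'

```text
time: 32.65
ee_pos: [594.8, -151.2, 171.7]
tool_rot: [2.491, 1.909, 0.005]
force: [-0.2, 0.5, -0.8]
width: 87.5
grasp_force: 0.0
```

Request:
jog_arm --gripper '[1, 1, 1, 1, 1, 1, 1, 1, 1, 1, 1, 1]' --pt "0 0 0" --pt "0 0 0" --pt "0 0 0" --pt "0 0 0" --pt "0 0 0" --pt "0 0 0" --pt "0 0 0" --pt "0 0 0" --pt "0 0 0" --pt "0 0 0" --pt "0 0 0" --pt "0 0 0" --yaw '[-0.145, -0.145, -0.145, -0.145, -0.145, -0.145, -0.145, -0.145, -0.145, -0.145, -0.145, -0.145]'

```text
time: 33.85
ee_pos: [592.0, -150.5, 166.6]
tool_rot: [-0.138, -3.135, -0.001]
force: [-0.9, 0.2, 0.0]
width: 92.0
grasp_force: 0.0
```

Request:
jog_arm --gripper '[1, 1, 1, 1, 1, 1, 1, 1, 1]' --pt "0 0 0" --pt "0 0 0" --pt "0 0 0" --pt "0 0 0" --pt "0 0 0" --pt "0 0 0" --pt "0 0 0" --pt "0 0 0" --pt "0 0 0" --yaw '[-0.145, -0.145, -0.145, -0.145, -0.145, -0.145, -0.14, 0, 0]'

```text
time: 34.75
ee_pos: [592.4, -150.6, 167.5]
tool_rot: [1.383, -2.819, -0.002]
force: [0.5, -0.6, 0.1]
width: 91.9
grasp_force: 0.0
```

```bash
python3 - <<'E'
from h import *
go(613.7,90,150)
f=grab('scene');W=cloud(f)
with np.errstate(invalid='ignore'): m=(np.hypot(W[...,0]-593,W[...,1]+151)<45)&(W[...,2]>58)&(W[...,2]<72)
print('beaker',m.sum(),circ(W[m]),circ(W[m],28),W[m][:,2].max())
f=grab('side');W=cloud(f)
with np.errstate(invalid='ignore'): m=(np.hypot(W[...,0]-593,W[...,1]+151)<45)&(W[...,2]>58)&(W[...,2]<72)
print('beaker',m.sum(),circ(W[m],28))
E
```

```text
t 34.75 ee [ 592.4 -150.6  167.5] F [ 0.5 -0.6  0.1] w 91.9 yang 142.3 shift [-203.3  130.5   17.6]
beaker 128 [ 591.3 -153.4   28.2] [ 591.3 -153.3] 67.66908796353732
beaker 8 [593.5 -97.2]
```

Request:
jog_arm --gripper '[1, 1, 1, 1, 1, 1, 1, 1, 1]' --pt "-25 16 0" --pt "-38 24 0" --pt "-38 24 5" --pt "-38 24 5" --pt "-35 23 8" --pt "-20 13.5 0" --pt "-9 6 0" --pt "0 0 0" --pt "0 0 0" --yaw '[0, 0, 0, 0, 0, 0, 0, 0, 0]'

```text
time: 35.75
ee_pos: [613.3, 88.7, 151.1]
tool_rot: [1.388, -2.818, 0.001]
force: [0.1, 0.5, 1.2]
width: 91.7
grasp_force: 0.0
```

```bash
python3 - <<'E'
from h import *
f=grab('wrist');W=cloud(f)
with np.errstate(invalid='ignore'): m=(np.hypot(W[...,0]-613.7,W[...,1]-90)<34)&(W[...,2]>75)&(W[...,2]<90)
c=circ(W[m],29);print(m.sum(),circ(W[m]),c,W[m][:,2].mean())
go(c[0],c[1],24)
cv2.imwrite('pics/jug.png',f['image'])
E
```

```text
1436 [614.4  89.3  28.5] [614.4  89.2] 81.47114825317162
t 35.8 ee [613.4  88.4 151.2] F [-0.1  0.   0.5] w 92.1 yang 142.4 shift [ -1.3  -0.3 127.2]
```

View pics/jug.png

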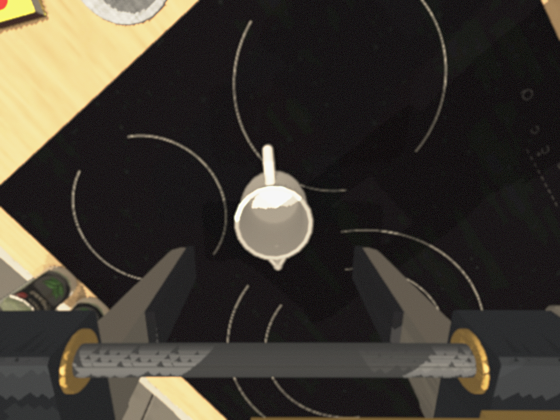

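The jug sits centred between the fingers, with its rim at (273,222). The handle points up at (268,160) and the lip down at (278,265). A spice jar shows at lower left (40,295), so I'll check its clearance.

```bash
python3 - <<'E'
from h import *
import pickle
W=cloud(pickle.load(open('scene2.pkl','rb')))
with np.errstate(invalid='ignore'): m=(W[...,0]>660)&(W[...,0]<820)&(W[...,1]>-60)&(W[...,1]<200)&(W[...,2]>30)&(W[...,2]<200)
P=W[m];print(P.min(0).round(0),P.max(0).round(0))
E
```

```text
Traceback (most recent call last):
ValueError: zero-size array to reduction operation minimum which has no identity
```

Request:
jog_arm --gripper '[1, 1, 1, 1, 1, 1, 0.6, 0.5, 0.5, 0.5, 0.5, 0.5]' --pt "-1 0 20" --pt "0 0 35" --pt "0 0 35" --pt "0 0 25" --pt "0 0 10" --pt "0 0 2" --pt "0 0 0" --pt "0 0 0" --pt "0 0 0" --pt "0 0 0" --pt "0 0 -5" --pt "0 0 -15" --yaw '[0, 0, 0, 0, 0, 0, 0, 0, 0, 0, 0, 0]' --force 20

```text
time: 37.0
ee_pos: [612.7, 90.4, 43.7]
tool_rot: [1.389, -2.815, -0.001]
force: [0.1, -0.4, -1.9]
width: 61.9
grasp_force: 20.0
```

Request:
jog_arm --gripper '[0.5, 0.5, 0.5, 0.5, 0.5, 0.5, 0.5, 0.5]' --pt "0 0 -25" --pt "0 0 -40" --pt "0 0 -40" --pt "0 0 -40" --pt "0 0 -40" --pt "0 0 -25" --pt "0 0 0" --pt "0 0 0" --yaw '[0, 0, 0, 0, 0, 0, 0, 0]'

```text
time: 37.8
ee_pos: [613.7, 90.5, 254.6]
tool_rot: [-1.389, 2.817, -0.0]
force: [-0.4, -0.2, -1.1]
width: 61.8
grasp_force: 20.0
```

```bash
python3 - <<'E'
from h import *
go(410,-330,240)
f=grab('wrist');W=cloud(f);s=f['s'];e=s['ee_pos'];Rm=R.from_rotvec(s['tool_rot']).as_matrix();Q=(W-e)@Rm
with np.errstate(invalid='ignore'): m=(np.hypot(Q[...,0],Q[...,1])<34)&(Q[...,2]<-44)&(Q[...,2]>-70)&(abs(Q[...,1])<29)&(f['image'].min(2)>100)
print(m.sum(),circ(Q[m],29),circ(Q[m]),np.percentile(Q[m][:,2],[5,50,95]),s['grasp_force'],s['joints'].round(2))
E
```

```text
t 37.8 ee [613.7  90.5 254.6] F [-0.4 -0.2 -1.1] w 61.8 yang 142.5 shift [457.6 -94.4  14.4]
4717 [ 1.3 -0.2] [ 2.1 -0.2 28. ] [-58.56255328 -56.3013425  -45.05126929] 19.99982139095664 [ 0.14  0.31  1.6  -0.    1.23 -2.34]
```

Request:
jog_arm --gripper '[0.5, 0.5, 0.5, 0.5, 0.5, 0.5, 0.5, 0.5, 0.5, 0.5, 0.5, 0.5]' --pt "0 0 0" --pt "0 0 0" --pt "0 0 0" --pt "18 -12 0" --pt "34 -22 0" --pt "40 -26 0" --pt "40 -26 0" --pt "40 -26 0" --pt "40 -26 0" --pt "40 -26 0" --pt "40 -26 0" --pt "40 -26 0" --yaw '[0.143, 0.143, 0.142, 0, 0, 0, 0, 0, 0, 0, 0, 0]'

```text
time: 39.05
ee_pos: [419.3, -257.3, 252.9]
tool_rot: [0.763, -3.046, -0.002]
force: [0.4, -0.4, -1.0]
width: 61.6
grasp_force: 20.0
```

Request:
jog_arm --gripper '[0.5, 0.5, 0.5, 0.5, 0.5, 0.5, 0.5, 0.5, 0.5, 0.5]' --pt "28 -26 0" --pt "12 -35 0" --pt "3 -42 0" --pt "0 -42 0" --pt "0 -40 0" --pt "0 -20 0" --pt "0 -8 0" --pt "0 0 0" --pt "0 0 0" --pt "0 0 0" --yaw '[0, 0, 0, 0, 0, 0, 0, 0, 0, 0]'

```text
time: 40.05
ee_pos: [483.3, -463.2, 254.1]
tool_rot: [0.761, -3.048, -0.001]
force: [0.8, -0.1, -2.1]
width: 61.8
grasp_force: 20.0
```

```bash
python3 - <<'E'
from h import *
go(482,-461,60);print(manip.observe()['joints'].round(2))
E
```

```text
t 40.05 ee [ 483.3 -463.2  254.1] F [ 0.8 -0.1 -2.1] w 61.8 yang 118.0 shift [1.000e-01 2.400e+00 1.941e+02]
[-0.77  0.39  1.49  0.    1.26 -2.83]
```

Request:
jog_arm --gripper '[0.5, 0.5, 0.5, 0.5, 0.5, 0.5, 0.5, 0.5, 0.5]' --pt "-1 2.4 25" --pt "0 0 40" --pt "0 0 40" --pt "0 0 40" --pt "0 0 30" --pt "0 0 20" --pt "0 0 8" --pt "0 0 0" --pt "0 0 0" --yaw '[0, 0, 0, 0, 0, 0, 0, 0, 0]'

```text
time: 40.95
ee_pos: [484.3, -462.1, 52.5]
tool_rot: [-0.76, 3.047, -0.002]
force: [1.0, 0.1, -1.2]
width: 61.6
grasp_force: 20.0
```

```bash
python3 - <<'E'
from h import *
go(481.5,-461,23.5)
E
```

```text
t 40.95 ee [ 484.3 -462.1   52.5] F [ 1.   0.1 -1.2] w 61.6 yang 118.0 shift [ 2.   2.3 29. ]
```

Request:
jog_arm --gripper '[0.5, 0.5, 0.5, 0.5, 0.5, 0.5]' --pt "1 1.5 10" --pt "0 0 10" --pt "0 0 5.5" --pt "0 0 2" --pt "0 0 0" --pt "0 0 0" --yaw '[0, 0, 0, 0, 0, 0]'

```text
time: 41.55
ee_pos: [481.9, -460.8, 24.2]
tool_rot: [0.759, -3.048, -0.001]
force: [-2.2, 2.8, 7.8]
width: 61.3
grasp_force: 20.0
```

Request:
jog_arm --gripper '[0.72, 0.8, 0.88, 0.9, 0.9, 0.9, 0.9, 0.9, 0.9, 0.9, 0.9, 0.9]' --pt "0 0 0" --pt "0 0 0" --pt "0 0 0" --pt "0 0 -5" --pt "0 0 -20" --pt "0 0 -35" --pt "0 0 -40" --pt "0 0 -40" --pt "0 0 -40" --pt "0 0 -40" --pt "0 0 0" --pt "0 0 0" --yaw '[0, 0, 0, 0, 0, 0, 0, 0, 0, 0, 0, 0]'

```text
time: 42.75
ee_pos: [482.4, -461.2, 244.7]
tool_rot: [-0.759, 3.047, -0.003]
force: [0.5, 0.6, -0.1]
width: 82.4
grasp_force: 0.0
```

```bash
python3 - <<'E'
from h import *
go(481.5,-461,23.5)
f=grab('scene');W=cloud(f)
for n,(c,z0,z1,r) in dict(jug=((482,-461),74,84,None),beaker=((593,-151),58,72,28),pot=((544,-318),95,110,None),match=((688,-192),5,16,None)).items():
    with np.errstate(invalid='ignore'): m=(np.hypot(W[...,0]-c[0],W[...,1]-c[1])<(66 if n=='pot' else 45))&(W[...,2]>z0)&(W[...,2]<z1)
    print(n,m.sum(),circ(W[m],r),W[m].mean(0).round(0))
cv2.imwrite('pics/fin.png',cv2.resize(f['image'][150:370,240:500],None,fx=2.6,fy=2.6))
E
```

```text
t 42.75 ee [ 482.4 -461.2  244.7] F [ 0.5  0.6 -0.1] w 82.4 yang 118.0 shift [  0.9   1.1 221.2]
jug 255 [ 480.3 -460.3   28.8] [ 481. -460.   79.]
beaker 127 [ 591.1 -153.2] [ 591. -149.   63.]
pot 335 [ 543.4 -318.5   58.4] [ 506. -341.  103.]h.py:32: RuntimeWarning: Mean of empty slice.
  P=P[:,:2];c=P.mean(0)
  ret = um.true_divide(
Traceback (most recent call last):
  File "h.py", line 34, in circ
    s=least_squares(lambda q:np.hypot(*(P-q[:2]).T)-q[2],[*c,40],loss='soft_l1',f_scale=2).x
      ~~~~~~~~~~~~~^^^^^^^^^^^^^^^^^^^^^^^^^^^^^^^^^^^^^^^^^^^^^^^^^^^^^^^^^^^^^^^^^^^^^^^
ValueError: Initial guess is outside of provided bounds
```

```bash
python3 - <<'E'
from h import *
a=grab('scene');b=grab('side');W=cloud(b)
with np.errstate(invalid='ignore'): m=(np.hypot(W[...,0]-688,W[...,1]+193)<45)&(W[...,2]>5)&(W[...,2]<20)
print(m.sum(),W[m].mean(0) if m.any() else '')
A=cv2.resize(a['image'][190:370,260:440],(400,400));B=cv2.resize(b['image'][200:340,220:360],(400,400))
cv2.imwrite('pics/fin.png',np.hstack([A,B]))
E
```

```text
124 [ 688.05017064 -194.58153607   11.45208598]
```

View pics/fin.png

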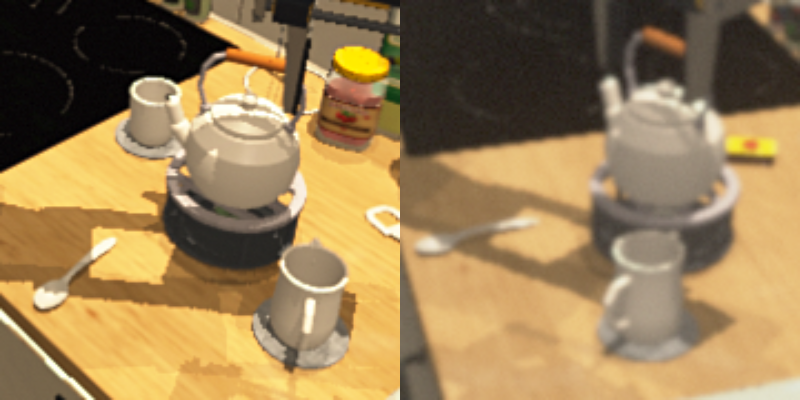

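The beaker (155,115) and jug (310,300) stand on their coasters, and the teapot is on the grate. The matchbox and spoon haven't moved, and the gripper is clear, so I'm handing in.

```bash
python3 -c "
from plant import manip
print(manip.hand_in())"
```

```text
the job is handed in; nothing more can be done
None
```

Tea is laid as asked and the job is handed in at about 43 s of 138: tea light in the well, grate and teapot on the warmer, beaker on the left coaster, jug on the right; the final camera check showed everything upright, with the warmer, spoon and matchbox in place.

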